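# Set the battery charger's selector by clicks

## Robot

A 6-joint arm with a two-finger parallel gripper is mounted at the origin on the work surface. World frame = base frame: x ahead of the robot, y to its left, z up, the work surface at z = 0. Lengths are in mm, angles in rad, forces in N, time in s.
With the tool pointing down it reaches from about 275 to 750 mm from the base axis. Payload 10.2 kg.
Tool frame: the origin (TCP) lies midway between the tips of the shut fingers; the grasp point (between the pads) lies 19 mm behind it; x points along the fingers, y is the direction in which the jaws open and shut, and the axes are right-handed (so a half turn about x gives the same grasp; the last joint's range is limited). The gripper opens to 85 mm and grips with 20 to 120 N. Pads are 22 mm wide; open, the fingers measure 114 mm over their backs; the gripper's body (76 mm by 85 mm) begins 54 mm behind the grasp point. The pads swing forward as they close: fully open they stand 13 mm farther back than shut.
Start: joints at [-1.4, 0.313, 1.498, -0, 1.331, -0.223], TCP at [201.431, -484.827, 231.294] pointing down, gripper open.
Joint ranges: [-2.94, 2.94], [-0.97, 2.17], [0.19, 2.56], [-1.23, 4.37], [0.02, 3.11], [-2.88, 2.88]. Speed limits (rad/s): [2.39, 2.39, 3.01, 3.14, 3.14, 3.14].

## Interface

Orientations are given as a unit quaternion [w, x, y, z].
In Python, from rig import sense, capture, get_calibration, finish_job gives the robot as it stands.
- The arm moves only by the tool jog_arm, never from a script. Its argument "increments" is a list of rows, each an object of numbers: "rx", "ry", "rz": the turn, a rotation vector about the tool's x, y, z in rad; "x", "y", "z": the shift along the tool's x, y, z in mm; "hand": the finger opening in mm, from 0 to 85.4. A call has 1 to 5 rows; each row shifts and turns the commanded pose from where the row before left it, along the tool's axes as they then stand; what a row does not reach is not made up. A row lasts 1/8 s, in which the tool goes at most 62.5 mm and 10.7 degrees, less where a joint would pass 70% of its speed; a pose out of reach is approached as far as the arm can. A call with a gripper value outside its range is refused whole. The fingers move at their own pace and stop on an object; "force" is the grip in N (left out, the last holds). Time passes only in rows, so rows that do not move let the fingers close. It gives the time, the measured TCP pose, the force and the opening at its end, in the units of the state.
- sense(): the state, without advancing time (a new reading comes with each control period).
- capture(name): name is "scene" or "top" or "wrist"; returns the picture (480x640x3 uint8, red, green, blue); there is no depth.
- get_calibration(name): a dict with "camera_matrix" (3x3 intrinsics, pixels), "R" (3x3) and "t" (3): a world point X has camera coordinates R X + t; the wrist camera has in their place "T_tool_cam" (4x4, takes a point from camera to tool coordinates, whose origin is the TCP and whose axes are the tool frame's). Camera axes: x right, y down, z forward; pixel columns grow to the right and rows downward; lengths in mm; the calibration is good to about 2 mm. A picture is of the moment at which its call begins: read the wrist's pose just before it. get_calibration takes no time and is no camera call.
- finish_job(): hands the job in, once; it reports no verdict.
The state is a dict: "time_s": time; "joints": joint angles; "dq": joint speeds; "tau": joint torques, N m; "eef_pos": TCP position; "ee_rot": TCP orientation; "force": force on the tool from outside, world axes, zero at the start; "wrist_torque": the same for the moment, N m; "grip_width": opening from 0.0 (shut) to 1.0 (fully open).
Only numpy, scipy, OpenCV 4.12 (cv2) and the standard library are available. Lean on these libraries where they do the work, as an engineer would, in place of code of your own. Each camera call takes 0.05 s, during which the arm holds its last target.

## Task

Get the battery charger ready: lift its clear cover right up by the pull tab so that it stands open, turn the selector clockwise, counting the clicks, until it sits in the fifth click from Off, then shut the cover fully again. Leave the mug, the bar clamp, the ratchet and the sockets around it where they are.

Things in the scene. Friction and masses are not known exactly. Their poses are not given: they have to be found in the camera images.
- charger: Grey steel battery charger, fixed on the bench, 260 deep (x) x 240 wide (y) x 175 mm high; a carrying handle at the rear rises to 212 mm. Origin under its centre, front to -x. From the front edge, 100 mm above the bench, a control panel slopes up and back at 30 degrees, 150 mm long, to the hinge line of a clear cover; behind that the top is flat. Front face upright.
- cover_hinge (a point): Fixed point at the middle of the cover's hinge line, at the top of the sloping panel, 175 mm above the bench. x points up the slope, away from the front; y along the hinge line; z out of the panel, 30 degrees from vertical, leaning to the front.
- tab (a point): Grasp point on the cover's black pull tab; moves with the cover and carries its axes (shut: those of cover_hinge). Tab 32 mm wide (y), 9 thick (z), standing 52 mm out from the cover's front wall along -x, this point 32 mm out. Shut, it lies 174 mm down the slope from the hinge line and 40 mm out from the panel. Pinched by its two sides it can pivot between the fingers; clear space below and beside.
- cover (a joint): Cover hinge: 0 shut, grows as it opens (right-hand turn about cover_hinge's y), stop at 2.0 rad. Clear plastic hood 140 x 190 x 42 mm, about 160 g, over the selector. A friction hinge holds it wherever it is left; about 2 N at the tab moves it. Open, it should stand at 1.7 rad or more to give the hand room; 1.9 rad is best.
- dial_grip (a point): On the axis of the selector, 27 mm out from the panel, where to grip it; turns with it. x points to the nose of its bar grip (white line on top), z out along the axis. Black knob: skirt 60 mm across, 4.5 mm high; on it a bar grip 64 mm long (x), 15 wide (y), its top 36 mm off the panel. The axis is 72 mm down the slope from the hinge line, midway across.
- dial (a joint): Selector angle: 0 at Off, grows clockwise seen from outside. Clicks 0 (Off) to 8, one each 0.5236 rad, stops at both ends; click 5 is 2.618 rad. A sprung detent draws it into the nearest click when let go; 0.15 N m turns it. Starts in click 1, 2 or 3. Marks on the panel round it: a dot at Off, bars at clicks 1 to 8; at click 4 the nose points straight up the slope.
- mug: Bystander, loose: white ceramic mug 80 mm across, 95 tall, with pencils standing in it to 186 mm; handle to its +y, out to 71 mm from the axis. Origin under its centre. Stands in front of the charger to one side.
- sockets: Bystander, loose: three chrome sockets on a black rail 130 x 30 mm (long along x), 50 mm tall. Origin under its centre. In front of the charger on the other side from the mug.
- clamp: Bystander, loose: orange plastic bar clamp with steel bar, 200 mm long (x), 90 wide, 30 tall, lying flat beside the charger. Origin under its middle.
- ratchet: Bystander, loose: black ratchet handle 190 mm long (x), 37 wide, 27 tall, lying flat beside the charger on the other side from the clamp. Origin under its middle.

How it is judged (in metres and radians):
On the way, in this order (a step that is already met when the one before it is completed fails the run):
1. the cover has been lifted open (value of joint cover above 1.4 rad), for 0.2 s.
2. with the cover open, the selector sits in the fifth click and has been let go (value of joint dial between 2.518 and 2.718 rad and value of joint cover above 1 rad and contact force between the fingers and dial below 0.1 N), for 0.3 s.
At the end, for the whole second after the job is handed in: The selector rests in the fifth click from Off (within 0.1 rad) and the cover is fully shut (within 0.04 rad) (value of joint dial between 2.518 and 2.718 rad and value of joint cover below 0.04 rad); the robot touches nothing.
It fails at once if the mug is knocked: moved over 20 mm or tipped (distance of mug from where it was at the start of the episode above 0.02 m or angle between mug's own z axis and vertical above 0.25 rad).
It fails at once if the sockets, the bar clamp or the ratchet are moved over 20 mm (distance of any of sockets, clamp, ratchet from where it was at the start of the episode above 0.02 m).
It also fails if it takes over 72 s, if anything falls off the work surface, if the arm or the gripper's body presses on something with over 40 N, if the wrist force passes 120 N, or if a joint passes its speed limit or range.

## Working session

There is one attempt and no reset: what is moved stays moved. The work goes in short steps, Python scripts to look and compute and a tool call to move; the robot and the scene stay as the last step left them, time stands still between calls to the robot, and variables do not carry over. Pictures are saved under pics/ and viewed, and the job is handed in when it is done.

Besides the shell and the picture viewer there is one more tool, called after ">>>" as name(argument=value, ...), one argument or row to a line, values as JSON. jog_arm: Moves the arm, as the interface text tells. Its arguments: {"type":"object","properties":{"increments":{"type":"array","items":{"type":"object","properties":{"rx":{"type":"number"},"ry":{"type":"number"},"rz":{"type":"number"},"x":{"type":"number"},"y":{"type":"number"},"z":{"type":"number"},"hand":{"type":"number"}}}},"force":{"type":"number"}},"required":["increments"]}

```bash
ls; mkdir -p pics
python3 - <<'E'
from rig import *
import cv2
for n in("scene","top","wrist"):
    cv2.imwrite(f"pics/{n}0.png",capture(n)[:,:,::-1]); c=get_calibration(n); print(n,c)
print(sense())
E
```

```text
pics
scene {'camera_matrix': array([[617.15758462,   0.        , 309.96500691],
       [  0.        , 617.15758462, 243.08592122],
       [  0.        ,   0.        ,   1.        ]]), 'R': array([[ 0.74555117,  0.66644712, -0.00129659],
       [ 0.44359634, -0.49769914, -0.7453307 ],
       [-0.49736881,  0.55510702, -0.66669368]]), 't': array([-472.3639634 , -149.37874591, 1663.73259506])}
top {'camera_matrix': array([[476.36626486,   0.        , 320.91351483],
       [  0.        , 476.36626486, 234.74026949],
       [  0.        ,   0.        ,   1.        ]]), 'R': array([[ 0.01805938, -0.99983638, -0.00103161],
       [-0.9846166 , -0.01760511, -0.1738396 ],
       [ 0.173793  ,  0.00415518, -0.98477344]]), 't': array([  74.38463677,  576.06056704, 1130.3722503 ])}
wrist {'camera_matrix': array([[413.4480461 ,   0.        , 317.16326067],
       [  0.        , 413.4480461 , 240.182413  ],
       [  0.        ,   0.        ,   1.        ]]), 'T_tool_cam': array([[ 1.17980170e-03, -2.64750036e-01,  9.64316352e-01,
        -1.41826862e+02],
       [ 9.99999299e-01,  2.12911502e-04,
[... 176 characters left out ...]
000000e+00,
         1.00000000e+00]])}
{'time_s': 0.15, 'joints': array([-1.40038978e+00,  3.13303182e-01,  1.49822481e+00,  3.00950040e-05,
        1.33098862e+00, -2.23401568e-01]), 'dq': array([-0.00150096, -0.00108702, -0.00424426,  0.00035377,  0.00125051,
       -0.00013942]), 'tau': array([ 2.17772256e-03, -4.12369215e+01, -2.59793955e+01, -1.25897182e-04,
        3.23854780e-03, -1.44230859e-05]), 'eef_pos': array([ 201.41099566, -484.63741926,  230.89011196]), 'ee_rot': array([ 0.13800546,  0.69346273,  0.13865802, -0.69342476]), 'force': array([-0.45697439,  0.40928553,  0.05941025]), 'wrist_torque': array([-0.00936601,  0.04866724,  0.00130743]), 'grip_width': 0.9955960832258636}
```

View pics/scene0.png

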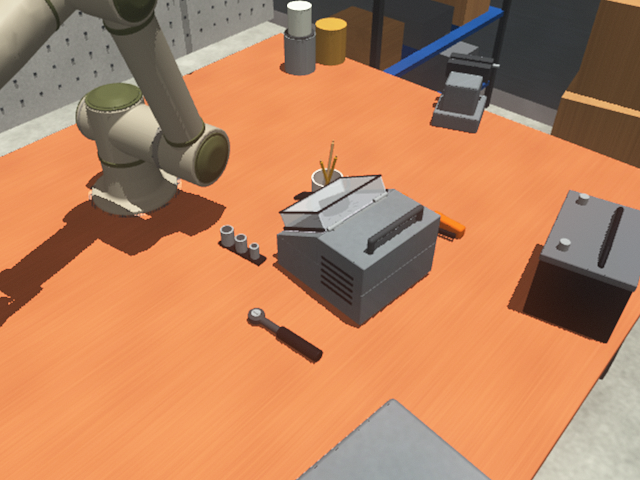

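View pics/top0.png

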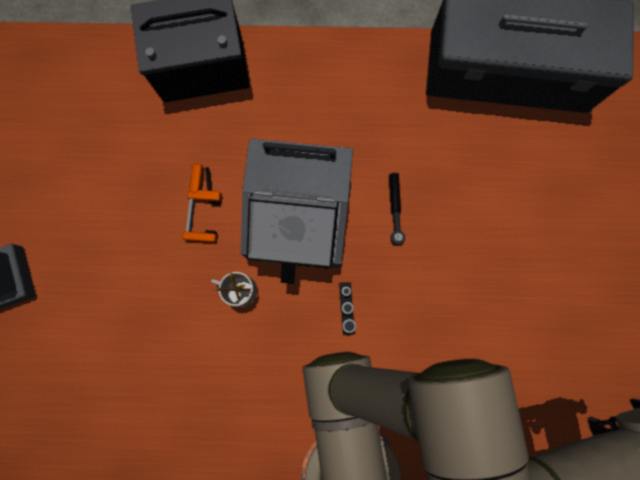

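View pics/wrist0.png

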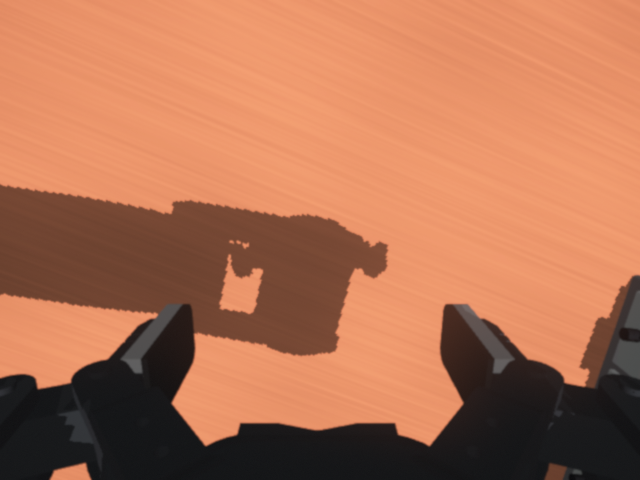

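Run:
```python
import cv2
a=cv2.imread("pics/top0.png")[125:345,175:420]
cv2.imwrite("pics/top0z.png",cv2.resize(a,None,fx=2.5,fy=2.5,interpolation=cv2.INTER_CUBIC)*1)
a=cv2.imread("pics/scene0.png")[130:330,210:470]
cv2.imwrite("pics/scene0z.png",cv2.resize(a,None,fx=3,fy=3,interpolation=cv2.INTER_CUBIC))
```

```text
(no output)
```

View pics/top0z.png

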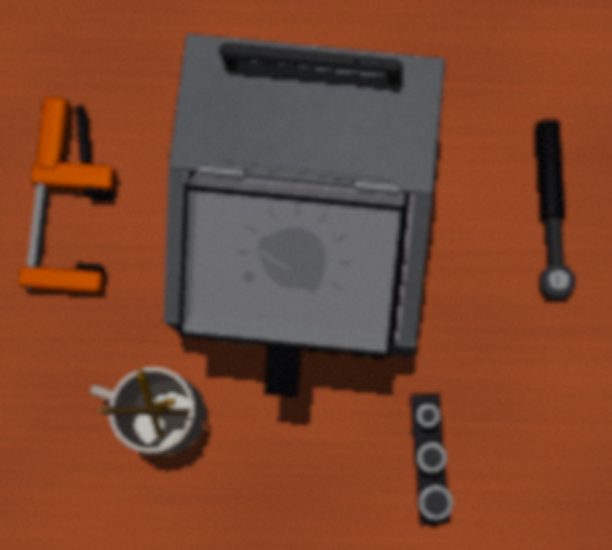

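View pics/scene0z.png

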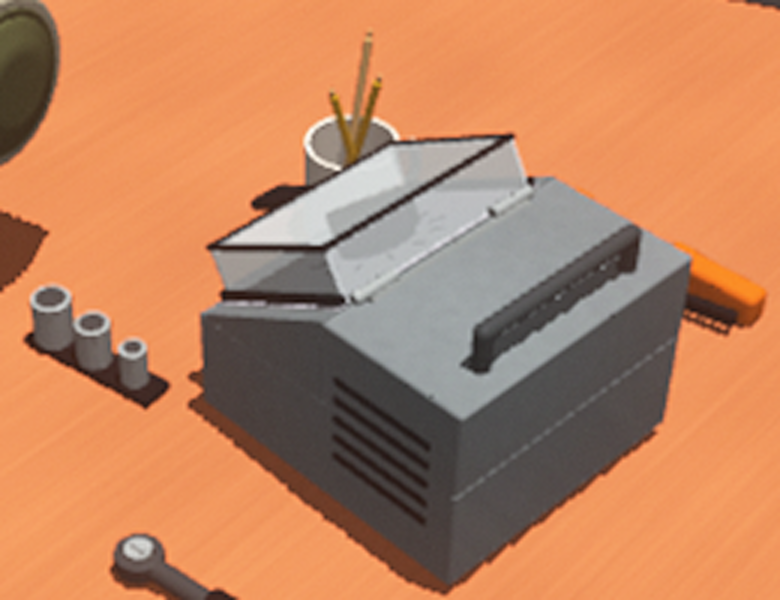

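```bash
cat > h.py <<'E'
import numpy as np, cv2
from scipy.optimize import least_squares
from scipy.spatial.transform import Rotation as Rn
from rig import *
def proj(c,X):
    p=(np.atleast_2d(X)@np.array(c['R']).T+c['t'])@np.array(c['camera_matrix']).T
    return p[:,:2]/p[:,2:]
def ray(c,uv,z):
    R=np.array(c['R']);o=-R.T@c['t'];d=R.T@np.linalg.inv(c['camera_matrix'])@[uv[0],uv[1],1]
    return o+d*(z-o[2])/d[2]
E
python3 - <<'E'
from h import *
ct,cs=get_calibration('top'),get_calibration('scene')
T=[((130,120,175),(187,37)),((130,-120,175),(443,59)),((0,120,175),(170,166)),((0,-120,175),(435,191)),((-130,120,100),(165,322)),((-130,-120,100),(413,353))]
S=[((130,-120,175),(460,418)),((130,-120,0),(450,588)),((130,120,175),(690,255)),((130,120,0),(660,430)),((0,-120,175),(327,322)),((-130,-120,100),(203,316))]
Tu=np.array([p[1] for p in T])/2.5+[175,125]-.3;Su=np.array([p[1] for p in S])/3+[210,130]-.3
TX=np.array([p[0] for p in T],float);SX=np.array([p[0] for p in S],float)
def W(p,X):
    c,s=np.cos(p[2]),np.sin(p[2]);return X@np.array([[c,s,0],[-s,c,0],[0,0,1]])+[p[0],p[1],0]
f=lambda p:np.r_[(proj(ct,W(p,TX))-Tu).ravel(),(proj(cs,W(p,SX))-Su).ravel()]
for g in (f,lambda p:f(p)[:12],lambda p:f(p)[12:]):
    r=least_squares(g,[500,50,0],x_scale=[1,1,.01]);print(r.x,r.cost);
    print(r.fun.reshape(-1,2).round(1).tolist())
mid=lambda u,v:np.array([u/2.5+174.7,v/2.5+124.7])
for n,u,z in(("mug",(153,410),95),("mughandle",(95,390),60),("s1",(428,415),50),("s2",(432,458),50),("s3",(435,502),50),("rat0",(547,122),20),("rat1",(557,282),20),("tabend",(280,394),103),("tabroot",(284,348),130)):
    print(n,ray(ct,mid(*u),z).round(0))
E
```

```text
[ 6.37358644e+02  1.45181745e+02 -7.89522753e-02] 22.233076425264905
[[-1.0, -2.0], [0.7, -1.2], [-1.3, 1.0], [-1.0, 1.0], [-1.0, 0.1], [1.2, -2.5], [0.5, -0.5], [-0.9, 2.7], [1.0, -1.0], [0.4, -0.2], [-2.5, -0.9], [-2.2, -1.3]]
[ 6.36094397e+02  1.44265149e+02 -8.40879301e-02] 8.41947787057064
[[-0.3, -1.7], [1.4, -0.4], [-0.9, 1.3], [-0.6, 1.9], [-0.9, 0.4], [1.3, -1.7]]
[ 6.38243669e+02  1.45932203e+02 -7.76494409e-02] 11.00349131761911
[[1.2, -0.5], [-0.2, 2.7], [1.6, -1.1], [0.9, -0.3], [-1.9, -0.8], [-1.7, -1.2]]
mug [435. 281.  95.]
mughandle [455. 344.  60.]
s1 [438.  22.  50.]
s2 [397.  17.  50.]
s3 [355.  14.  50.]
rat0 [ 745. -101.   20.]
rat1 [ 576. -110.   20.]
tabend [452. 162. 103.]
tabroot [492. 158. 130.]
```

```bash
cat >> h.py <<'E'
P=np.array([637.3,145.1,0]);YAW=-0.080
Rc=Rn.from_euler('z',YAW).as_matrix()
th=np.pi/6
Rh=Rc@np.array([[np.cos(th),0,-np.sin(th)],[0,1,0],[np.sin(th),0,np.cos(th)]])
Ph=P+Rc@np.array([-0.1,0,175.])
def tab(q):
    x,z=-174,40
    return Ph+Rh@np.array([np.cos(q)*x+np.sin(q)*z,0,-np.sin(q)*x+np.cos(q)*z])
def dialp(out=27): return Ph+Rh@np.array([-72,0,out])
def st():
    s=sense();q=s['ee_rot'];R=Rn.from_quat([q[1],q[2],q[3],q[0]]).as_matrix()
    return s,np.array(s['eef_pos']),R
def wc(c):
    s,p,R=st();T=np.array(c['T_tool_cam']);Rw=R@T[:3,:3];tw=p+R@T[:3,3]
    return dict(camera_matrix=c['camera_matrix'],R=Rw.T,t=-Rw.T@tw)
def rel(pt,Rt):
    "rotvec and shift in current tool axes, to TCP pt, orientation Rt"
    s,p,R=st();return Rn.from_matrix(R.T@Rt).as_rotvec(),R.T@(np.asarray(pt)-p)
def rdown(pitch,flip=1):
    "tool x = charger-plane direction, pitch fwd from down; y=flip*charger y"
    x=Rc@np.array([np.sin(pitch),0,-np.cos(pitch)]);y=flip*Rc[:,1]
    return np.c_[x,y,np.cross(x,y)]
E
python3 - <<'E'
from h import *
s,p,R=st();print(R.round(2))
for f in(1,-1):print(rel(tab(0),rdown(0,f)))
for q in(0,.5,1,1.5,1.9):print(q,tab(q).round(0))
print(dialp())
E
```

```text
[[-0.    0.38 -0.92]
 [ 0.   -0.92 -0.38]
 [-1.   -0.   -0.  ]]
(array([-2.66779145e+00, -1.26830061e-03, -2.29881218e-05]), array([ 108.80411986, -492.1133512 , -492.15613086]))
(array([ 4.73800917e-01, -1.69102104e-05,  9.32970095e-04]), array([ 108.80411986, -492.1133512 , -492.15613086]))
0 [467. 159. 123.]
0.5 [463. 159. 211.]
1 [501. 156. 290.]
1.5 [573. 150. 342.]
1.9 [643. 145. 353.]
[561.58909358 151.16982701 162.3826859 ]
```

```bash
cat >> h.py <<'E'
def rows(pts,Rs,n):
    "split straight legs; print rounded rows, following the rounding"
    s,p,R=st();p=p.copy()
    for pt,Rt,k in zip(pts,Rs,n):
        rv=Rn.from_matrix(R.T@Rt).as_rotvec()
        if abs(np.linalg.norm(rv)-np.pi)<.6: print('big turn',rv)
        for i in range(k):
            d=(np.asarray(pt)-p)/(k-i); sh=np.round(R.T@d,1); r=np.round(Rn.from_matrix(R.T@Rt).as_rotvec()/(k-i),3)
            p=p+R@sh; R=R@Rn.from_rotvec(r).as_matrix()
            print('{'+','.join(f'"{a}":{v:g}' for a,v in zip(('x','y','z','rx','ry','rz'),[*sh,*r]) if v)+'}',end=',\n' if (i+1)%5==0 else ',')
        print('--')
E
python3 - <<'E'
from h import *
rows([tab(0)+[0,0,77]],[rdown(0,1)],[16])
E
```

```text
big turn [-2.66779145e+00 -1.26830061e-03 -2.29881218e-05]
{"x":2,"y":-30.8,"z":-30.8,"rx":-0.167},{"x":2,"y":-25.2,"z":-35.4,"rx":-0.167},{"x":2,"y":-19,"z":-39.1,"rx":-0.167},{"x":2,"y":-12.2,"z":-41.8,"rx":-0.167},{"x":2,"y":-5.1,"z":-43.2,"rx":-0.167},
{"x":2,"y":2.2,"z":-43.4,"rx":-0.167},{"x":2,"y":9.3,"z":-42.5,"rx":-0.167},{"x":2,"y":16.3,"z":-40.3,"rx":-0.167},{"x":2,"y":22.8,"z":-37.1,"rx":-0.166},{"x":2,"y":28.6,"z":-32.8,"rx":-0.167},
{"x":2,"y":33.6,"z":-27.6,"rx":-0.166},{"x":2,"y":37.7,"z":-21.7,"rx":-0.167},{"x":2,"y":40.8,"z":-15.1,"rx":-0.166},{"x":1.9,"y":42.7,"z":-8.1,"rx":-0.167},{"x":2,"y":43.5,"z":-0.9,"rx":-0.166},
{"x":1.9,"y":43.1,"z":6.3,"rx":-0.167,"rz":-0.001},--
```

>>> jog_arm(
  increments=[
    {"x": 2, "y": -30.8, "z": -30.8, "rx": -0.167},
    {"x": 2, "y": -25.2, "z": -35.4, "rx": -0.167},
    {"x": 2, "y": -19, "z": -39.1, "rx": -0.167},
    {"x": 2, "y": -12.2, "z": -41.8, "rx": -0.167},
    {"x": 2, "y": -5.1, "z": -43.2, "rx": -0.167},
  ],
)

```text
schema error: expected keys rx, ry, rz, x, y, z, hand
```

>>> jog_arm(
  increments=[
    {"x": 2, "y": 2.2, "z": -43.4, "rx": -0.167},
    {"x": 2, "y": 9.3, "z": -42.5, "rx": -0.167},
    {"x": 2, "y": 16.3, "z": -40.3, "rx": -0.167},
    {"x": 2, "y": 22.8, "z": -37.1, "rx": -0.166},
    {"x": 2, "y": 28.6, "z": -32.8, "rx": -0.167},
  ],
)

```text
schema error: expected keys rx, ry, rz, x, y, z, hand
```

>>> jog_arm(
  increments=[
    {"x": 2, "y": 33.6, "z": -27.6, "rx": -0.166},
    {"x": 2, "y": 37.7, "z": -21.7, "rx": -0.167},
    {"x": 2, "y": 40.8, "z": -15.1, "rx": -0.166},
    {"x": 1.9, "y": 42.7, "z": -8.1, "rx": -0.167},
    {"x": 2, "y": 43.5, "z": -0.9, "rx": -0.166},
  ],
)

```text
schema error: expected keys rx, ry, rz, x, y, z, hand
```

>>> jog_arm(
  increments=[
    {"x": 1.9, "y": 43.1, "z": 6.3, "rx": -0.167},
    {},
  ],
)

```text
schema error: expected keys rx, ry, rz, x, y, z, hand
```

Run:
```python
from h import *
s,p,R=st();print(p,s['joints'].round(2));print(rel(tab(0)+[0,0,77],rdown(0,1)))
c=wc(get_calibration('wrist'))
im=capture('wrist')[:,:,::-1].copy()
for pt in [tab(0),Ph,dialp(36),*[P+Rc@np.array(a) for a in((-130,120,100.),(-130,-120,100.))]]:
    u=proj(c,pt)[0];print(u.round(0));cv2.circle(im,tuple(int(v) for v in u.round()),3,(0,0,255),1)
cv2.imwrite('pics/w1.png',im)
```

```text
[ 201.41099566 -484.63741926  230.89011196] [-1.4   0.31  1.5   0.    1.33 -0.22]
(array([-2.66779145e+00, -1.26830061e-03, -2.29881218e-05]), array([  31.80415276, -492.18222935, -492.17408739]))
[-1253. -1278.]
[-4092. -6232.]
[-2667. -3338.]
[-1564. -1607.]
[-655. -989.]
```

View pics/w1.png

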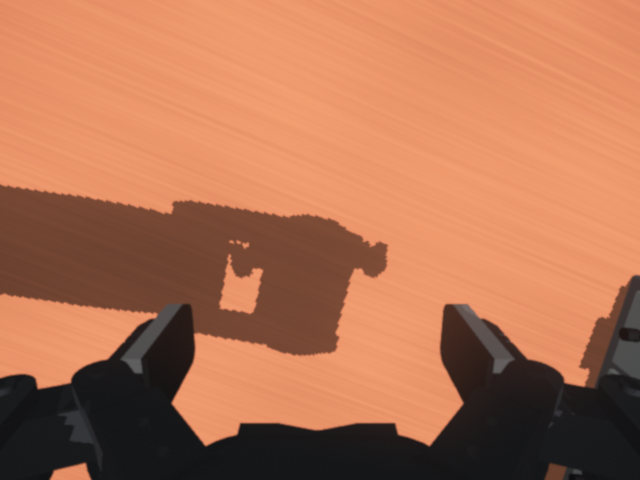

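>>> jog_arm(
  increments=[
    {"rx": -0.167, "ry": 0, "rz": 0, "x": 2, "y": -30.8, "z": -30.8, "hand": 85},
    {"rx": -0.167, "ry": 0, "rz": 0, "x": 2, "y": -25.2, "z": -35.4, "hand": 85},
    {"rx": -0.167, "ry": 0, "rz": 0, "x": 2, "y": -19, "z": -39.1, "hand": 85},
    {"rx": -0.167, "ry": 0, "rz": 0, "x": 2, "y": -12.2, "z": -41.8, "hand": 85},
    {"rx": -0.167, "ry": 0, "rz": 0, "x": 2, "y": -5.1, "z": -43.2, "hand": 85},
  ],
)

```text
time_s: 0.82
eef_pos: [284.7, -282.4, 221.2]
ee_rot: [0.409, 0.577, 0.409, -0.577]
force: [1.0, -0.9, 0.5]
grip_width: 0.996
```

>>> jog_arm(
  increments=[
    {"rx": -0.167, "ry": 0, "rz": 0, "x": 2, "y": 2.2, "z": -43.4, "hand": 85},
    {"rx": -0.167, "ry": 0, "rz": 0, "x": 2, "y": 9.3, "z": -42.5, "hand": 85},
    {"rx": -0.167, "ry": 0, "rz": 0, "x": 2, "y": 16.3, "z": -40.3, "hand": 85},
    {"rx": -0.166, "ry": 0, "rz": 0, "x": 2, "y": 22.8, "z": -37.1, "hand": 85},
    {"rx": -0.167, "ry": 0, "rz": 0, "x": 2, "y": 28.6, "z": -32.8, "hand": 85},
  ],
)

```text
time_s: 1.45
eef_pos: [367.8, -81.4, 211.3]
ee_rot: [0.608, 0.362, 0.608, -0.362]
force: [0.3, -1.8, 1.3]
grip_width: 0.996
```

```bash
sed -i "s/^            print('{'.*/            print('{'+','.join(f'\"{a}\":{v:g}' for a,v in zip(('rx','ry','rz','x','y','z','hand'),[*r,*sh,H]))+'}',end=',\\\\n' if (i+1)%5==0 else ',')/; s/^def rows(pts,Rs,n):/def rows(pts,Rs,n,H=85):/" h.py
python3 - <<'E'
from h import *
s,p,R=st();print(p,s['joints'].round(2))
rows([tab(0)+[0,0,77]],[rdown(0,1)],[7])
E
```

```text
[367.80535247 -81.3695371  211.31399078] [-0.53 -0.    1.93  0.    1.22 -1.03]
{"rx":-0.142,"ry":0,"rz":-0,"x":1.7,"y":28.8,"z":-23.4,"hand":85},{"rx":-0.142,"ry":0,"rz":-0,"x":1.7,"y":31.8,"z":-19.1,"hand":85},{"rx":-0.142,"ry":0,"rz":0,"x":1.7,"y":34.2,"z":-14.4,"hand":85},{"rx":-0.142,"ry":0,"rz":0,"x":1.6,"y":35.9,"z":-9.4,"hand":85},{"rx":-0.142,"ry":0,"rz":0,"x":1.7,"y":36.9,"z":-4.2,"hand":85},
{"rx":-0.142,"ry":0,"rz":0,"x":1.6,"y":37.1,"z":1.1,"hand":85},{"rx":-0.141,"ry":0,"rz":0,"x":1.7,"y":36.6,"z":6.4,"hand":85},--
```

>>> jog_arm(
  increments=[
    {"rx": -0.142, "ry": 0, "rz": 0, "x": 1.7, "y": 28.8, "z": -23.4, "hand": 85},
    {"rx": -0.142, "ry": 0, "rz": 0, "x": 1.7, "y": 31.8, "z": -19.1, "hand": 85},
    {"rx": -0.142, "ry": 0, "rz": 0, "x": 1.7, "y": 34.2, "z": -14.4, "hand": 85},
    {"rx": -0.142, "ry": 0, "rz": 0, "x": 1.6, "y": 35.9, "z": -9.4, "hand": 85},
    {"rx": -0.142, "ry": 0, "rz": 0, "x": 1.7, "y": 36.9, "z": -4.2, "hand": 85},
  ],
)

```text
time_s: 2.08
eef_pos: [439.5, 89.7, 202.8]
ee_rot: [0.695, 0.128, 0.695, -0.128]
force: [-0.4, -0.7, -0.3]
grip_width: 0.995
```

>>> jog_arm(
  increments=[
    {"rx": -0.142, "ry": 0, "rz": 0, "x": 1.6, "y": 37.1, "z": 1.1, "hand": 85},
    {"rx": -0.141, "ry": 0, "rz": 0, "x": 1.7, "y": 36.6, "z": 6.4, "hand": 85},
    {"rx": 0, "ry": 0, "rz": 0, "x": 0, "y": 0, "z": 0, "hand": 85},
  ],
)

```text
time_s: 2.45
eef_pos: [468.2, 158.4, 199.1]
ee_rot: [0.706, 0.029, 0.707, -0.029]
force: [0.1, -0.7, -0.6]
grip_width: 0.995
```

Run:
```python
from h import *
s,p,R=st();print(p,s['joints'].round(2));print(rel(tab(0)+[0,0,77],rdown(0,1)))
c=wc(get_calibration('wrist'))
im=capture('wrist')[:,:,::-1].copy()
cv2.imwrite('pics/w1raw.png',im)
for pt in [tab(0),Ph,dialp(36),*[P+Rc@np.array(a) for a in((-130,120,100.),(-130,-120,100.))]]:
    u=proj(c,pt)[0];print(u.round(0));cv2.circle(im,tuple(int(v) for v in u.round()),3,(0,0,255),1)
cv2.imwrite('pics/w2.png',im)
```

```text
[468.15775936 158.40772236 199.07565573] [ 0.09  0.27  1.64  0.    1.23 -1.4 ]
(array([-2.32773441e-03, -7.27268882e-04, -8.23073750e-05]), array([-0.56452223,  0.24921979, -1.1246576 ]))
[318. 250.]
[319. 582.]
[319. 451.]
[509. 301.]
[128. 302.]
```

View pics/w2.png

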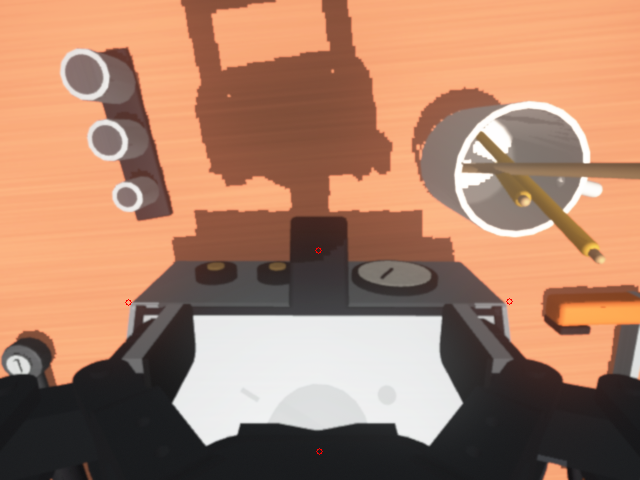

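>>> jog_arm(
  increments=[
    {"rx": 0, "ry": 0, "rz": 0, "x": 40, "y": 0.2, "z": -1, "hand": 70},
    {"rx": 0, "ry": 0, "rz": 0, "x": 40, "y": 0, "z": 0, "hand": 60},
    {"rx": 0, "ry": 0, "rz": 0, "x": 20, "y": 0, "z": 0, "hand": 50},
    {"rx": 0, "ry": 0, "rz": 0, "x": 0, "y": 0, "z": 0, "hand": 25},
    {"rx": 0, "ry": 0, "rz": 0, "x": 0, "y": 0, "z": 0, "hand": 25},
  ],
  force=25,
)

```text
time_s: 3.12
eef_pos: [465.5, 159.0, 99.8]
ee_rot: [0.705, 0.033, 0.708, -0.029]
force: [-4.3, 18.6, -4.9]
grip_width: 0.371
```

>>> jog_arm(
  increments=[
    {"rx": 0, "ry": 0, "rz": 0, "x": 0, "y": 0, "z": 0, "hand": 25},
    {"rx": 0, "ry": 0, "rz": 0, "x": 0, "y": 0, "z": 0, "hand": 25},
  ],
)

```text
time_s: 3.38
eef_pos: [465.4, 159.0, 99.9]
ee_rot: [0.705, 0.032, 0.708, -0.029]
force: [-5.2, 17.7, -4.2]
grip_width: 0.367
```

Run:
```python
from h import *
s,p,R=st();print(p,s['force'],s['grip_width']*85.4)
cv2.imwrite('pics/w3.png',capture('wrist')[:,:,::-1])
rows([tab(q)+[0,0,-24] for q in (.25,.5,.75,1,1.25,1.5,1.7,1.9)],[rdown(0,1)]*8,[2]*8,20)
```

```text
[465.41386683 159.02383363  99.89834874] [-5.19206303 17.70722683 -4.22076796] 31.35630512269682
{"rx":-0.004,"ry":-0.002,"rz":-0.002,"x":-21.3,"y":-0,"z":-3.1,"hand":20},{"rx":-0.003,"ry":-0.001,"rz":-0.002,"x":-21.3,"y":-0.1,"z":-3,"hand":20},--
{"rx":-0,"ry":-0,"rz":0,"x":-22.2,"y":0,"z":1.7,"hand":20},{"rx":-0,"ry":-0,"rz":0,"x":-22.2,"y":0,"z":1.7,"hand":20},--
{"rx":-0,"ry":-0,"rz":0,"x":-21.1,"y":0,"z":7.2,"hand":20},{"rx":-0,"ry":-0,"rz":0,"x":-21,"y":0,"z":7.1,"hand":20},--
{"rx":-0,"ry":-0,"rz":0,"x":-18.7,"y":0,"z":12.2,"hand":20},{"rx":-0,"ry":-0,"rz":0,"x":-18.6,"y":0,"z":12.1,"hand":20},--
{"rx":-0,"ry":-0,"rz":0,"x":-15.1,"y":0,"z":16.4,"hand":20},{"rx":-0,"ry":-0,"rz":0,"x":-15.1,"y":0,"z":16.4,"hand":20},--
{"rx":-0,"ry":-0,"rz":0,"x":-10.5,"y":0,"z":19.6,"hand":20},{"rx":-0,"ry":-0,"rz":0,"x":-10.6,"y":0.1,"z":19.6,"hand":20},--
{"rx":-0,"ry":-0,"rz":0,"x":-4.7,"y":-0,"z":17.2,"hand":20},{"rx":-0,"ry":-0,"rz":0,"x":-4.7,"y":-0,"z":17.1,"hand":20},--
{"rx":-0,"ry":-0,"rz":0,"x":-1.2,"y":-0,"z":17.8,"hand":20},{"rx":-0,"ry":-0,"rz":0,"x":-1.3,"y":-0,"z":17.8,"hand":20},--
```

View pics/w3.png

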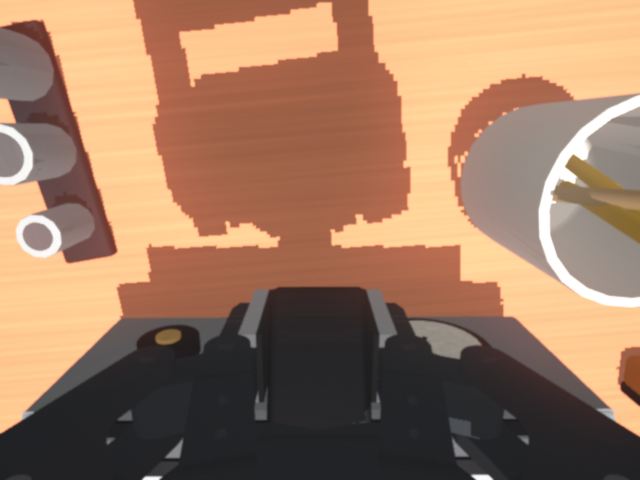

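>>> jog_arm(
  increments=[
    {"rx": 0, "ry": 0, "rz": 0, "x": -6, "y": 0.6, "z": -1.5, "hand": 20},
    {"rx": 0, "ry": 0, "rz": 0, "x": -15, "y": 0, "z": -2, "hand": 20},
    {"rx": 0, "ry": 0, "rz": 0, "x": -21, "y": 0, "z": -2.5, "hand": 20},
  ],
)

```text
time_s: 3.8
eef_pos: [459.4, 159.6, 142.1]
ee_rot: [0.705, 0.032, 0.708, -0.03]
force: [-0.5, 13.0, -2.8]
grip_width: 0.368
```

>>> jog_arm(
  increments=[
    {"rx": 0, "ry": 0, "rz": 0, "x": -22, "y": 0.3, "z": 1.5, "hand": 20},
    {"rx": 0, "ry": 0, "rz": 0, "x": -22, "y": 0, "z": 2, "hand": 20},
    {"rx": 0, "ry": 0, "rz": 0, "x": -21, "y": 0, "z": 7, "hand": 20},
    {"rx": 0, "ry": 0, "rz": 0, "x": -21, "y": 0, "z": 7, "hand": 20},
  ],
)

```text
time_s: 4.3
eef_pos: [478.4, 158.1, 229.2]
ee_rot: [0.707, 0.032, 0.706, -0.029]
force: [9.4, 10.0, -9.0]
grip_width: 0.371
```

Run:
```python
from h import *
s,p,R=st();print(p,s['force'],s['grip_width']*85.4,s['joints'].round(2), tab(.75)+[0,0,-24])
cv2.imwrite('pics/s4.png',capture('scene')[100:330,210:470,::-1].repeat(2,0).repeat(2,1))
```

```text
[478.4160199 158.0785896 229.2003269] [ 9.4467499   9.98219582 -8.9868381 ] 31.690337396502095 [ 0.08  0.27  1.56  0.    1.31 -1.4 ] [477.13317419 157.94075136 229.03735747]
```

View pics/s4.png

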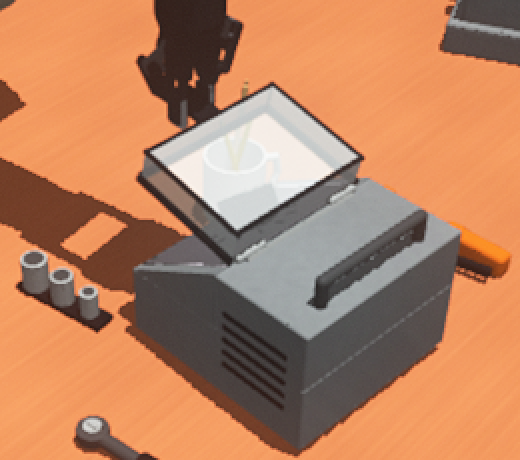

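>>> jog_arm(
  increments=[
    {"rx": 0, "ry": 0, "rz": 0, "x": -18, "y": 0, "z": 13, "hand": 20},
    {"rx": 0, "ry": 0, "rz": 0, "x": -18, "y": 0, "z": 12.5, "hand": 20},
    {"rx": 0, "ry": 0, "rz": 0, "x": -15, "y": 0, "z": 16.5, "hand": 20},
    {"rx": 0, "ry": 0, "rz": 0, "x": -15, "y": 0, "z": 16.5, "hand": 20},
  ],
)

```text
time_s: 4.85
eef_pos: [536.4, 153.1, 295.0]
ee_rot: [0.706, 0.032, 0.707, -0.029]
force: [3.7, 10.6, -11.0]
grip_width: 0.372
```

Run:
```python
from h import *
s,p,R=st();print(p,s['force'],s['joints'].round(2), tab(1.25)+[0,0,-24])
rows([tab(q)+[0,0,-24] for q in (1.5,1.7,1.9)],[rdown(0,1)]*3,[2]*3,20)
```

```text
[536.41216566 153.14100562 295.04255604] [  3.70109004  10.58578809 -11.01376725] [ 0.07  0.35  1.28  0.    1.51 -1.42] [534.02162813 153.37994117 296.47072705]
{"rx":-0.003,"ry":-0,"rz":-0.002,"x":-11.3,"y":0.2,"z":18.4,"hand":20},{"rx":-0.003,"ry":-0.001,"rz":-0.001,"x":-11.2,"y":0.1,"z":18.4,"hand":20},--
{"rx":0,"ry":0,"rz":-0,"x":-4.7,"y":-0,"z":17.2,"hand":20},{"rx":0,"ry":0,"rz":-0,"x":-4.8,"y":-0,"z":17.2,"hand":20},--
{"rx":0,"ry":0,"rz":-0,"x":-1.2,"y":-0,"z":17.8,"hand":20},{"rx":0,"ry":0,"rz":-0,"x":-1.2,"y":-0,"z":17.7,"hand":20},--
```

>>> jog_arm(
  increments=[
    {"rx": 0, "ry": 0, "rz": 0, "x": -9.5, "y": 0.3, "z": 19, "hand": 20},
    {"rx": 0, "ry": 0, "rz": 0, "x": -10, "y": 0.2, "z": 19, "hand": 20},
    {"rx": 0, "ry": 0, "rz": 0, "x": -4.5, "y": 0, "z": 17, "hand": 20},
    {"rx": 0, "ry": 0, "rz": 0, "x": -4.5, "y": 0, "z": 17, "hand": 20},
  ],
)

```text
time_s: 5.35
eef_pos: [608.0, 147.1, 323.8]
ee_rot: [0.706, 0.031, 0.707, -0.029]
force: [-2.0, 7.0, -3.4]
grip_width: 0.371
```

>>> jog_arm(
  increments=[
    {"rx": 0, "ry": 0, "rz": 0, "x": -1, "y": 0, "z": 17, "hand": 20},
    {"rx": 0, "ry": 0, "rz": 0, "x": -1, "y": 0, "z": 16, "hand": 20},
    {"rx": 0, "ry": 0, "rz": 0, "x": 0, "y": 0, "z": 0, "hand": 20},
  ],
)

```text
time_s: 5.72
eef_pos: [641.7, 144.3, 326.0]
ee_rot: [0.707, 0.031, 0.706, -0.029]
force: [0.9, 6.3, 1.4]
grip_width: 0.375
```

Run:
```python
from h import *
s,p,R=st();print(p,s['force'],s['joints'].round(2), tab(1.9)+[0,0,-24])
a=capture('scene')[:,:,::-1];cv2.imwrite('pics/s5.png',a[60:330,190:490].repeat(2,0).repeat(2,1))
```

```text
[641.67034706 144.28035806 326.00315551] [0.87431666 6.3286229  1.35396206] [ 0.04  0.6   0.83  0.    1.71 -1.44] [642.81677357 144.65771417 329.44958027]
```

View pics/s5.png

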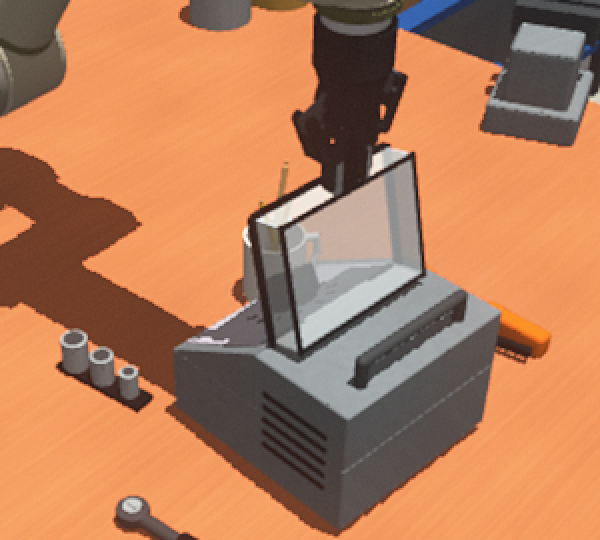

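>>> jog_arm(
  increments=[
    {"rx": 0, "ry": 0, "rz": 0, "x": 0, "y": 0, "z": 0, "hand": 60},
    {"rx": 0, "ry": 0, "rz": 0, "x": 0, "y": 0, "z": 0, "hand": 60},
    {"rx": 0, "ry": 0, "rz": 0, "x": -25, "y": 0, "z": 0, "hand": 60},
    {"rx": 0, "ry": 0, "rz": 0, "x": -30, "y": 0, "z": 0, "hand": 60},
  ],
)

```text
time_s: 6.28
eef_pos: [641.2, 143.0, 380.0]
ee_rot: [0.706, 0.031, 0.707, -0.031]
force: [-0.4, -0.8, 0.5]
grip_width: 0.7
```

Run:
```python
from h import *
s,p,R=st();print(p,s['force'],s['grip_width'])
n=Rh[:,2]
rows([p+Rc@np.array([-220,0,0]),dialp(27)+150*n],[rdown(0.1),rdown(th)],[6,4],60)
```

```text
[641.18689636 143.04560003 379.97025416] [-0.38533206 -0.80412149  0.46232239] 0.7001976406115067
{"rx":-0.001,"ry":-0.017,"rz":0,"x":0,"y":-0.2,"z":-36.7,"hand":60},{"rx":-0.001,"ry":-0.017,"rz":0,"x":-0.6,"y":-0.2,"z":-36.7,"hand":60},{"rx":-0.001,"ry":-0.017,"rz":0,"x":-1.2,"y":-0.2,"z":-36.6,"hand":60},{"rx":-0.001,"ry":-0.017,"rz":0,"x":-1.8,"y":-0.1,"z":-36.6,"hand":60},{"rx":-0.001,"ry":-0.016,"rz":0,"x":-2.5,"y":-0.1,"z":-36.6,"hand":60},
{"rx":-0.002,"ry":-0.017,"rz":0.001,"x":-3,"y":-0.1,"z":-36.5,"hand":60},--
{"rx":0,"ry":-0.106,"rz":-0,"x":23.4,"y":0.4,"z":14,"hand":60},{"rx":0,"ry":-0.106,"rz":-0,"x":24.8,"y":0.4,"z":11.4,"hand":60},{"rx":0,"ry":-0.106,"rz":-0,"x":25.8,"y":0.4,"z":8.7,"hand":60},{"rx":0,"ry":-0.105,"rz":-0,"x":26.7,"y":0.5,"z":6,"hand":60},--
```

>>> jog_arm(
  increments=[
    {"rx": 0, "ry": 0, "rz": 0, "x": -20, "y": 0, "z": -10, "hand": 60},
    {"rx": 0, "ry": -0.02, "rz": 0, "x": 0, "y": -0.2, "z": -37, "hand": 60},
    {"rx": 0, "ry": -0.02, "rz": 0, "x": -1, "y": -0.2, "z": -37, "hand": 60},
    {"rx": 0, "ry": -0.02, "rz": 0, "x": -1, "y": 0, "z": -37, "hand": 60},
    {"rx": 0, "ry": -0.02, "rz": 0, "x": -2, "y": 0, "z": -37, "hand": 60},
  ],
)

```text
time_s: 6.9
eef_pos: [482.5, 156.3, 399.0]
ee_rot: [0.735, 0.029, 0.677, -0.032]
force: [0.2, -0.3, -0.1]
grip_width: 0.702
```

Run:
```python
from h import *
s,p,R=st();print(p)
n=Rh[:,2]
rows([dialp(27)+160*n],[rdown(th)],[5],60)
```

```text
[482.46666014 156.34599037 399.04594057]
{"rx":-0.001,"ry":-0.088,"rz":0,"x":19.5,"y":0.2,"z":-1.7,"hand":60},{"rx":-0.001,"ry":-0.089,"rz":0.001,"x":19.3,"y":0.2,"z":-3.5,"hand":60},{"rx":-0.001,"ry":-0.088,"rz":0,"x":19,"y":0.2,"z":-5.1,"hand":60},{"rx":-0.002,"ry":-0.089,"rz":0.001,"x":18.4,"y":0.3,"z":-6.8,"hand":60},{"rx":-0.001,"ry":-0.088,"rz":0,"x":17.7,"y":0.2,"z":-8.4,"hand":60},
--
```

>>> jog_arm(
  increments=[
    {"rx": 0, "ry": -0.088, "rz": 0, "x": 19.5, "y": 0.2, "z": -2, "hand": 60},
    {"rx": 0, "ry": -0.088, "rz": 0, "x": 19, "y": 0.2, "z": -3.5, "hand": 60},
    {"rx": 0, "ry": -0.088, "rz": 0, "x": 19, "y": 0.2, "z": -5, "hand": 60},
    {"rx": 0, "ry": -0.088, "rz": 0, "x": 18.5, "y": 0.3, "z": -7, "hand": 60},
    {"rx": 0, "ry": -0.088, "rz": 0, "x": 17.5, "y": 0.2, "z": -8.5, "hand": 60},
  ],
)

```text
time_s: 7.52
eef_pos: [482.4, 157.6, 300.9]
ee_rot: [0.865, 0.022, 0.499, -0.037]
force: [1.5, 0.1, -0.7]
grip_width: 0.697
```

```bash
cat > v.py <<'E'
from h import *
import sys
s,p,R=st();print(p,s['force'])
im=capture('wrist')[:,:,::-1].copy();c=wc(get_calibration('wrist'))
n=sys.argv[1];cv2.imwrite(f'pics/{n}raw.png',im)
X=[dialp(36)]+[Ph+Rh@np.array([-72+47*np.cos(a),47*np.sin(a),0]) for a in (2*np.pi/3-np.arange(9)*np.pi/6)]
for pt in X:
    u=proj(c,pt)[0];cv2.circle(im,tuple(int(v) for v in u.round()),4,(0,0,255),1)
cv2.imwrite(f'pics/{n}.png',im)
a=capture('top')[:,:,::-1][150:280,230:360];cv2.imwrite(f'pics/{n}t.png',cv2.resize(a,None,fx=4,fy=4,interpolation=cv2.INTER_CUBIC))
E
python3 v.py d1
```

```text
[482.37019927 157.55913387 300.92069785] [ 1.50960598  0.10831064 -0.66567094]
```

View pics/d1.png

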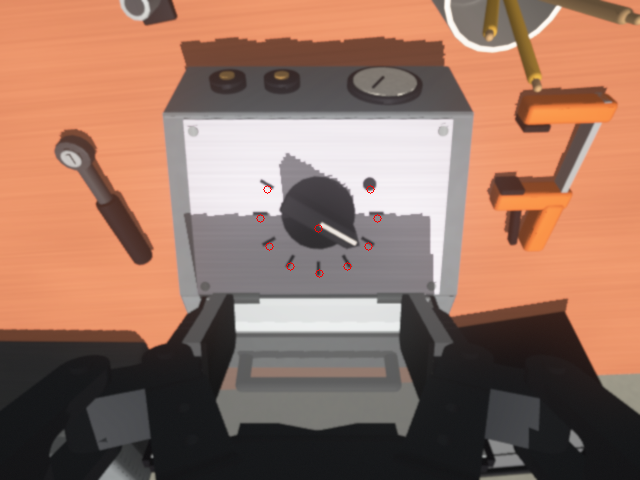

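View pics/d1t.png

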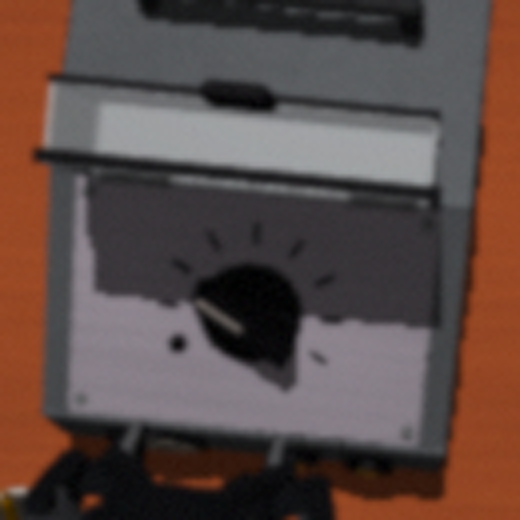

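```bash
cat >> h.py <<'E'
def dtool(out,a,du=-2.0,dv=0.0):
    return Ph+Rh@np.array([-72+du,dv,out]), rdown(th)@Rn.from_rotvec([a,0,0]).as_matrix()
E
python3 - <<'E'
from h import *
s,p,R=st();print(s['joints'].round(2),s['force'])
a=-np.pi/3
p1,R1=dtool(60,a);p2,_=dtool(10,a)
rows([p1,p2],[R1,R1],[6,2],50)
E
```

```text
[ 0.14 -0.01  1.79 -0.15  0.87 -1.27] [-0.06677428  1.38867389  0.20092761]
{"rx":-0.175,"ry":-0.001,"rz":-0,"x":21,"y":0.1,"z":0.2,"hand":50},{"rx":-0.175,"ry":-0.001,"rz":-0,"x":21,"y":0,"z":0.1,"hand":50},{"rx":-0.175,"ry":-0.002,"rz":-0,"x":20.9,"y":0,"z":0.1,"hand":50},{"rx":-0.176,"ry":-0.001,"rz":-0,"x":21,"y":0,"z":0.1,"hand":50},{"rx":-0.175,"ry":-0.002,"rz":-0,"x":20.9,"y":0,"z":0.1,"hand":50},
{"rx":-0.176,"ry":-0.001,"rz":-0.001,"x":21,"y":0,"z":0.1,"hand":50},--
{"rx":0,"ry":-0,"rz":0,"x":25,"y":0,"z":-0,"hand":50},{"rx":0,"ry":-0,"rz":0,"x":25,"y":0,"z":-0,"hand":50},--
```

>>> jog_arm(
  increments=[
    {"rx": -0.175, "ry": -0.0015, "rz": 0, "x": 21, "y": 0, "z": 0.1, "hand": 50},
    {"rx": -0.175, "ry": -0.0015, "rz": 0, "x": 21, "y": 0, "z": 0.1, "hand": 50},
    {"rx": -0.175, "ry": -0.0015, "rz": 0, "x": 21, "y": 0, "z": 0.1, "hand": 50},
    {"rx": -0.175, "ry": -0.0015, "rz": 0, "x": 21, "y": 0, "z": 0.1, "hand": 50},
    {"rx": -0.175, "ry": -0.0015, "rz": 0, "x": 21, "y": 0, "z": 0.1, "hand": 50},
  ],
)

```text
time_s: 8.25
eef_pos: [536.6, 153.2, 211.0]
ee_rot: [0.793, -0.349, 0.466, 0.18]
force: [0.3, -0.7, -0.2]
grip_width: 0.585
```

>>> jog_arm(
  increments=[
    {"rx": -0.175, "ry": -0.0015, "rz": 0, "x": 21, "y": 0, "z": 0.1, "hand": 50},
    {"rx": 0, "ry": 0, "rz": 0, "x": 0, "y": 0, "z": 0, "hand": 50},
  ],
)

```text
time_s: 8.5
eef_pos: [546.5, 152.3, 191.9]
ee_rot: [0.761, -0.414, 0.45, 0.219]
force: [-0.7, -0.7, 0.6]
grip_width: 0.585
```

```bash
python3 v.py d2
python3 - <<'E'
from h import *
a=-np.pi/3
p2,R2=dtool(10,a);print(rel(p2,R2),st()[0]['joints'])
E
```

```text
[546.47885299 152.30426093 191.86066635] [-0.70861644 -0.74583097  0.57889396]
(array([-0.00627401,  0.00329826,  0.00322722]), array([51.33810491,  3.60203382, -2.55998135])) [ 0.10884493  0.22304635  1.8200798  -0.17000663  0.58465536 -2.30593695]
```

View pics/d2.png

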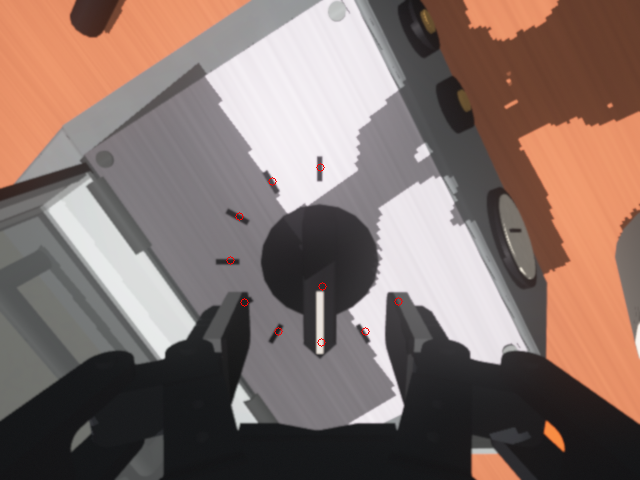

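Run:
```python
from h import *
a=-np.pi/3
for du in(0,-1,-2):
  p2,R2=dtool(10,a,du);print(rel(p2,R2)[1].round(2))
c=wc(get_calibration('wrist'));K=np.array(c['camera_matrix'])
T=np.array(get_calibration('wrist')['T_tool_cam'])
s,p,R=st()
for uv in((319.5,287),(320,350),(321,268)):
  # intersect with plane 36 out of panel
  d=R@T[:3,:3]@np.linalg.inv(K)@[*uv,1];o=p+R@T[:3,3];n=Rh[:,2]
  X=o+d*((Ph+36*n-o)@n)/(d@n);print('tool',(R.T@(X-p)).round(1),'hinge',(Rh.T@(X-Ph)).round(1))
```

```text
[51.35  1.88 -1.55]
[51.34  2.74 -2.05]
[51.34  3.6  -2.56]
tool [25.4  0.9 -0.5] hinge [-70.7   0.4  36. ]
tool [25.5  1.1 30.1] hinge [-55.5  26.9  36. ]
tool [25.3  1.5 -9.2] hinge [-75.6  -6.8  36. ]
```

>>> jog_arm(
  increments=[
    {"rx": -0.004, "ry": 0.003, "rz": 0.003, "x": 25, "y": 0.7, "z": -0.4, "hand": 50},
    {"rx": 0, "ry": 0, "rz": 0, "x": 20, "y": 0.5, "z": -0.4, "hand": 50},
    {"rx": 0, "ry": 0, "rz": 0, "x": 5, "y": 0, "z": 0, "hand": 50},
  ],
)

```text
time_s: 8.98
eef_pos: [569.8, 150.8, 148.3]
ee_rot: [0.759, -0.415, 0.45, 0.22]
force: [-0.0, -0.2, 0.4]
grip_width: 0.584
```

Run:
```python
from h import *
s,p,R=st();print(R.T@s['force'],(Rh.T@(p-Ph)).round(1),s['grip_width'])
```

```text
[-0.29835985 -0.24712223 -0.05816023] [-71.9   0.3  10.7] 0.5841468640325298
```

Free of contact; now close gently on the bar.

>>> jog_arm(
  increments=[
    {"rx": 0, "ry": 0, "rz": 0, "x": 0, "y": 0, "z": 0, "hand": 10},
    {"rx": 0, "ry": 0, "rz": 0, "x": 0, "y": 0, "z": 0, "hand": 10},
    {"rx": 0, "ry": 0, "rz": 0, "x": 0, "y": 0, "z": 0, "hand": 10},
    {"rx": 0, "ry": 0, "rz": 0, "x": 0, "y": 0, "z": 0, "hand": 10},
  ],
  force=30,
)

```text
time_s: 9.48
eef_pos: [569.9, 150.9, 149.4]
ee_rot: [0.76, -0.416, 0.449, 0.22]
force: [-4.1, -2.3, 6.8]
grip_width: 0.169
```

```bash
cat > f.py <<'E'
from h import *
s,p,R=st();a=Rn.from_matrix(rdown(th).T@R).as_rotvec()
print('tool F',(R.T@s['force']).round(1),'tool M',(R.T@s['wrist_torque']).round(2),'hinge',(Rh.T@(p-Ph)).round(1),'grip',s['grip_width']*85.4,'rv',a.round(3),'q',(a[0]+2.094).round(3),s['joints'][5].round(2),s['time_s'])
E
python3 f.py
```

```text
tool F [-7.8 -1.4 -2.2] tool M [0.03 0.44 0.07] hinge [-71.2   0.4  11.6] grip 14.41677803166601 rv [-1.049e+00 -2.000e-03 -1.000e-03] q 1.045 -2.3 9.475
```

>>> jog_arm(
  increments=[
    {"rx": 0.13, "ry": 0, "rz": 0, "x": -0.8, "y": 0, "z": 0, "hand": 10},
    {"rx": 0.13, "ry": 0, "rz": 0, "x": 0, "y": 0, "z": 0, "hand": 10},
    {"rx": 0.13, "ry": 0, "rz": 0, "x": 0, "y": 0, "z": 0, "hand": 10},
    {"rx": 0.13, "ry": 0, "rz": 0, "x": 0, "y": 0, "z": 0, "hand": 10},
  ],
)

```text
time_s: 9.98
eef_pos: [570.0, 150.7, 149.5]
ee_rot: [0.841, -0.205, 0.491, 0.096]
force: [5.4, -1.2, -1.9]
grip_width: 0.167
```

```bash
python3 f.py
```

```text
tool F [ 4.4 -2.6  2.8] tool M [-0.01 -0.24 -0.43] hinge [-71.2   0.2  11.7] grip 14.270739961103844 rv [-0.524 -0.002 -0.   ] q 1.57 -1.77 9.975
```

One click (now click 3), forces small. Continue.

>>> jog_arm(
  increments=[
    {"rx": 0.131, "ry": 0, "rz": 0, "x": 0, "y": 0, "z": 0, "hand": 10},
    {"rx": 0.131, "ry": 0, "rz": 0, "x": 0, "y": 0, "z": 0, "hand": 10},
    {"rx": 0.131, "ry": 0, "rz": 0, "x": 0, "y": 0, "z": 0, "hand": 10},
    {"rx": 0.131, "ry": 0, "rz": 0, "x": 0, "y": 0, "z": 0, "hand": 10},
  ],
)

```text
time_s: 10.48
eef_pos: [570.0, 150.5, 149.5]
ee_rot: [0.866, 0.02, 0.499, -0.035]
force: [6.3, -3.6, -1.7]
grip_width: 0.168
```

```bash
python3 f.py
```

```text
tool F [ 4.8 -3.1  4.8] tool M [-0.02 -0.48 -0.53] hinge [-71.1   0.1  11.6] grip 14.371763700503926 rv [-0.    -0.002  0.   ] q 2.094 -1.25 10.475
```

>>> jog_arm(
  increments=[
    {"rx": 0.131, "ry": 0, "rz": 0, "x": 0, "y": 0, "z": 0, "hand": 10},
    {"rx": 0.131, "ry": 0, "rz": 0, "x": 0, "y": 0, "z": 0, "hand": 10},
    {"rx": 0.131, "ry": 0, "rz": 0, "x": 0, "y": 0, "z": 0, "hand": 10},
    {"rx": 0.131, "ry": 0, "rz": 0, "x": 0, "y": 0, "z": 0, "hand": 10},
    {"rx": 0, "ry": 0, "rz": 0, "x": 0, "y": 0, "z": 0, "hand": 10},
  ],
)

```text
time_s: 11.1
eef_pos: [570.0, 150.3, 149.5]
ee_rot: [0.831, 0.242, 0.473, -0.162]
force: [4.5, -4.0, -1.4]
grip_width: 0.169
```

```bash
python3 f.py
```

```text
tool F [ 3.6 -1.4  4.8] tool M [-0.03 -0.85 -0.49] hinge [-71.1  -0.1  11.7] grip 14.444989408143881 rv [ 0.521 -0.002  0.   ] q 2.615 -0.73 11.1
```

>>> jog_arm(
  increments=[
    {"rx": 0, "ry": 0, "rz": 0, "x": 0, "y": 0, "z": 0, "hand": 45},
    {"rx": 0, "ry": 0, "rz": 0, "x": 0, "y": 0, "z": 0, "hand": 45},
    {"rx": 0, "ry": 0, "rz": 0, "x": 0, "y": 0, "z": 0, "hand": 45},
    {"rx": 0, "ry": 0, "rz": 0, "x": -25, "y": 0, "z": 0, "hand": 45},
    {"rx": 0, "ry": 0, "rz": 0, "x": -35, "y": 0, "z": 0, "hand": 45},
  ],
)

```text
time_s: 11.72
eef_pos: [538.6, 153.3, 200.6]
ee_rot: [0.831, 0.241, 0.475, -0.162]
force: [-0.0, 0.3, 1.1]
grip_width: 0.525
```

>>> jog_arm(
  increments=[
    {"rx": -0.175, "ry": 0, "rz": 0, "x": -35, "y": 0, "z": 0, "hand": 60},
    {"rx": -0.175, "ry": 0, "rz": 0, "x": -30, "y": 0, "z": 0, "hand": 60},
    {"rx": -0.171, "ry": 0, "rz": 0, "x": -20, "y": 0, "z": 0, "hand": 60},
    {"rx": 0, "ry": 0, "rz": 0, "x": 0, "y": 0, "z": 0, "hand": 60},
  ],
)

```text
time_s: 12.22
eef_pos: [497.0, 156.9, 275.6]
ee_rot: [0.866, 0.02, 0.499, -0.034]
force: [0.1, 0.6, -0.3]
grip_width: 0.697
```

```bash
python3 f.py; python3 v.py d3
```

```text
tool F [ 0.3  0.6 -0.1] tool M [ 0.04  0.24 -0.01] hinge [-71.5   0.6 157.4] grip 59.52608674536052 rv [-0.001 -0.002  0.001] q 2.093 -1.28 12.225
[497.03627444 156.93037231 275.56201527] [ 0.13956651  0.55071593 -0.28402406]
```

View pics/d3raw.png

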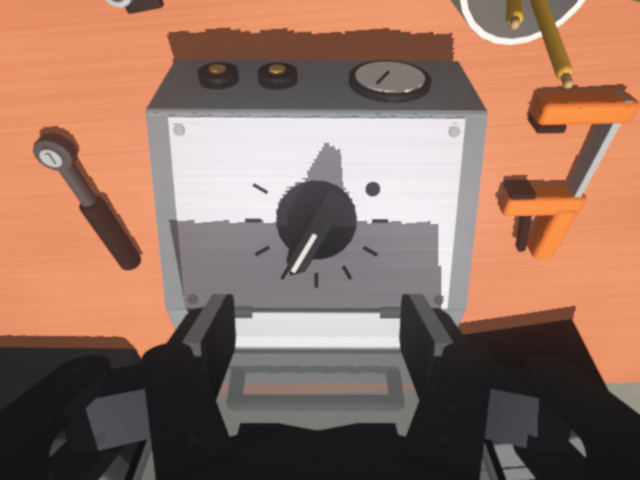

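View pics/d3t.png

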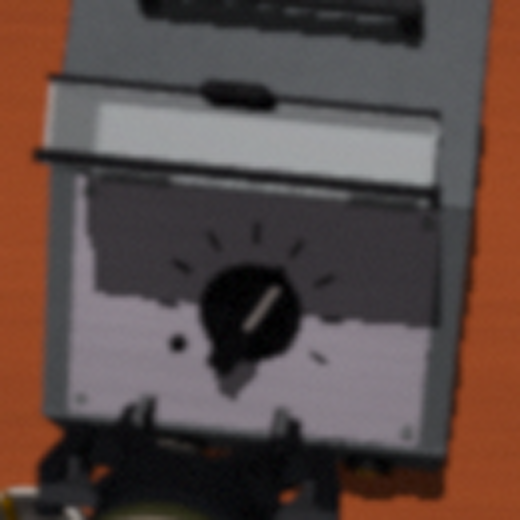

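Run:
```python
from h import *
t=np.array([641.5,144.3,0])
rows([[482,157,402],t+[0,0,402],t+[0,0,326]],[rdown(.08),rdown(0),rdown(0)],[5,5,3],60)
```

```text
{"rx":-0,"ry":0.089,"rz":-0,"x":-23.8,"y":-0.2,"z":10.2,"hand":60},{"rx":-0,"ry":0.088,"rz":-0,"x":-24.6,"y":-0.1,"z":8.1,"hand":60},{"rx":-0,"ry":0.089,"rz":-0,"x":-25.2,"y":-0.2,"z":5.9,"hand":60},{"rx":-0.001,"ry":0.088,"rz":-0,"x":-25.6,"y":-0.1,"z":3.6,"hand":60},{"rx":-0,"ry":0.089,"rz":-0.001,"x":-25.7,"y":-0.2,"z":1.4,"hand":60},
--
{"rx":-0,"ry":0.016,"rz":0,"x":2.5,"y":0,"z":31.9,"hand":60},{"rx":-0,"ry":0.016,"rz":0,"x":2,"y":0,"z":31.9,"hand":60},{"rx":-0,"ry":0.016,"rz":0,"x":1.5,"y":0.1,"z":32,"hand":60},{"rx":-0,"ry":0.016,"rz":0,"x":1,"y":0,"z":32,"hand":60},{"rx":-0,"ry":0.016,"rz":0,"x":0.6,"y":0.1,"z":32,"hand":60},
--
{"rx":-0,"ry":-0,"rz":0,"x":25.3,"y":0,"z":0,"hand":60},{"rx":-0,"ry":-0,"rz":0,"x":25.3,"y":0,"z":0,"hand":60},{"rx":-0,"ry":-0,"rz":0,"x":25.4,"y":0,"z":0.1,"hand":60},--
```

>>> jog_arm(
  increments=[
    {"rx": 0, "ry": 0.089, "rz": 0, "x": -24, "y": -0.2, "z": 10, "hand": 60},
    {"rx": 0, "ry": 0.088, "rz": 0, "x": -24.5, "y": -0.1, "z": 8, "hand": 60},
    {"rx": 0, "ry": 0.089, "rz": 0, "x": -25, "y": -0.2, "z": 6, "hand": 60},
    {"rx": 0, "ry": 0.088, "rz": 0, "x": -25.5, "y": -0.1, "z": 3.5, "hand": 60},
    {"rx": 0, "ry": 0.089, "rz": 0, "x": -26, "y": -0.2, "z": 1.5, "hand": 60},
  ],
)

```text
time_s: 12.95
eef_pos: [482.0, 157.0, 402.3]
ee_rot: [0.733, 0.027, 0.679, -0.03]
force: [0.3, -0.5, 0.3]
grip_width: 0.702
```

>>> jog_arm(
  increments=[
    {"rx": 0, "ry": 0.016, "rz": 0, "x": 2.5, "y": 0, "z": 32, "hand": 60},
    {"rx": 0, "ry": 0.016, "rz": 0, "x": 2, "y": 0, "z": 32, "hand": 60},
    {"rx": 0, "ry": 0.016, "rz": 0, "x": 1.5, "y": 0, "z": 32, "hand": 60},
    {"rx": 0, "ry": 0.016, "rz": 0, "x": 1, "y": 0, "z": 32, "hand": 60},
    {"rx": 0, "ry": 0.016, "rz": 0, "x": 0.5, "y": 0, "z": 32, "hand": 60},
  ],
)

```text
time_s: 13.58
eef_pos: [642.9, 144.3, 401.1]
ee_rot: [0.706, 0.028, 0.707, -0.029]
force: [0.5, 0.4, 0.9]
grip_width: 0.699
```

Run:
```python
from h import *
t=np.array([641.5,144.3,0]);print(st()[1],st()[0]['force'])
rows([t+[0,0,326]],[rdown(0)],[3],60)
cv2.imwrite('pics/w6.png',capture('wrist')[:,:,::-1])
```

```text
[642.90528073 144.33626347 401.09597571] [0.47680562 0.35639979 0.87352198]
{"rx":-0.001,"ry":-0.001,"rz":0,"x":25,"y":-0,"z":-0.4,"hand":60},{"rx":-0,"ry":-0.001,"rz":0.001,"x":25,"y":-0,"z":-0.4,"hand":60},{"rx":-0.001,"ry":-0,"rz":0,"x":25.1,"y":-0.1,"z":-0.5,"hand":60},--
```

View pics/w6.png

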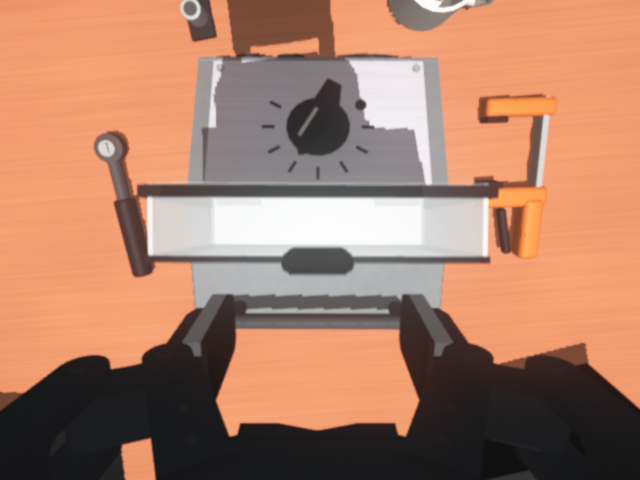

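>>> jog_arm(
  increments=[
    {"rx": 0, "ry": 0, "rz": 0, "x": 30, "y": 0, "z": -0.5, "hand": 60},
    {"rx": 0, "ry": 0, "rz": 0, "x": 30, "y": 0, "z": -0.5, "hand": 55},
    {"rx": 0, "ry": 0, "rz": 0, "x": 14, "y": 0.3, "z": -0.5, "hand": 50},
    {"rx": 0, "ry": 0, "rz": 0, "x": 0, "y": 0, "z": 0, "hand": 20},
    {"rx": 0, "ry": 0, "rz": 0, "x": 0, "y": 0, "z": 0, "hand": 20},
  ],
  force=25,
)

```text
time_s: 14.25
eef_pos: [640.0, 144.6, 326.9]
ee_rot: [0.705, 0.028, 0.708, -0.029]
force: [-0.7, -2.8, -13.0]
grip_width: 0.371
```

>>> jog_arm(
  increments=[
    {"rx": 0, "ry": 0, "rz": 0, "x": 0, "y": 0, "z": 0, "hand": 20},
    {"rx": 0, "ry": 0, "rz": 0, "x": 0, "y": 0, "z": 0, "hand": 20},
  ],
)

```text
time_s: 14.5
eef_pos: [640.0, 144.6, 327.0]
ee_rot: [0.705, 0.027, 0.708, -0.028]
force: [-0.1, -3.5, -20.9]
grip_width: 0.371
```

```bash
python3 f.py;python3 - <<'E'
from h import *
s,p,R=st();print(p)
# offset of TCP from tab model at best q
import scipy.optimize as so
q0=1.88
off=p-tab(q0);print(off)
qs=[1.7,1.5,1.25,1,.75,.5,.25,.08]
rows([tab(q)+off*(q/q0)+np.array([0,0,-24])*(1-q/q0) for q in qs],[R]*8,[2]*8,20)
E
```

```text
tool F [20.9 -3.4  0.3] tool M [ 0.12 -0.13 -0.32] hinge [ 78.4  -0.3 130.2] grip 31.712262500224554 rv [-0.001  0.527 -0.001] q 2.093 -1.45 14.5
[639.96278652 144.61557923 326.99995454]
[  0.70447595  -0.32742085 -26.52661898]
{"rx":0,"ry":0,"rz":0,"x":1.2,"y":0,"z":-16,"hand":20},{"rx":0,"ry":0,"rz":0,"x":1.2,"y":0.1,"z":-16.1,"hand":20},--
{"rx":0,"ry":0,"rz":0,"x":4.6,"y":0,"z":-17.2,"hand":20},{"rx":0,"ry":0,"rz":0,"x":4.7,"y":0,"z":-17.2,"hand":20},--
{"rx":0,"ry":0,"rz":0,"x":10.4,"y":0.1,"z":-19.6,"hand":20},{"rx":0,"ry":0,"rz":0,"x":10.4,"y":0,"z":-19.6,"hand":20},--
{"rx":0,"ry":0,"rz":0,"x":15,"y":0.1,"z":-16.4,"hand":20},{"rx":0,"ry":0,"rz":0,"x":14.9,"y":0.1,"z":-16.4,"hand":20},--
{"rx":0,"ry":0,"rz":0,"x":18.5,"y":0,"z":-12.1,"hand":20},{"rx":0,"ry":0,"rz":0,"x":18.6,"y":0.1,"z":-12.2,"hand":20},--
{"rx":0,"ry":0,"rz":0,"x":20.9,"y":0.1,"z":-7.1,"hand":20},{"rx":0,"ry":0,"rz":0,"x":20.9,"y":0,"z":-7.2,"hand":20},--
{"rx":0,"ry":0,"rz":0,"x":22,"y":0.1,"z":-1.7,"hand":20},{"rx":0,"ry":0,"rz":0,"x":22.1,"y":0,"z":-1.7,"hand":20},--
{"rx":0,"ry":0,"rz":0,"x":14.9,"y":0,"z":2,"hand":20},{"rx":0,"ry":0,"rz":0,"x":14.9,"y":0.1,"z":2.1,"hand":20},--
```

>>> jog_arm(
  increments=[
    {"rx": 0, "ry": 0, "rz": 0, "x": 2, "y": 0, "z": -16, "hand": 20},
    {"rx": 0, "ry": 0, "rz": 0, "x": 1.2, "y": 0, "z": -16, "hand": 20},
    {"rx": 0, "ry": 0, "rz": 0, "x": 4.5, "y": 0, "z": -17, "hand": 20},
    {"rx": 0, "ry": 0, "rz": 0, "x": 4.5, "y": 0, "z": -17, "hand": 20},
  ],
)

```text
time_s: 15.0
eef_pos: [575.1, 150.0, 317.8]
ee_rot: [0.709, 0.028, 0.704, -0.028]
force: [8.7, -0.8, -12.5]
grip_width: 0.368
```

>>> jog_arm(
  increments=[
    {"rx": 0, "ry": 0, "rz": 0, "x": 10.4, "y": 0, "z": -19.6, "hand": 20},
    {"rx": 0, "ry": 0, "rz": 0, "x": 10.4, "y": 0, "z": -19.6, "hand": 20},
    {"rx": 0, "ry": 0, "rz": 0, "x": 15, "y": 0.1, "z": -16.4, "hand": 20},
    {"rx": 0, "ry": 0, "rz": 0, "x": 15, "y": 0.1, "z": -16.4, "hand": 20},
  ],
)

```text
time_s: 15.5
eef_pos: [503.9, 156.1, 268.8]
ee_rot: [0.71, 0.028, 0.703, -0.028]
force: [10.0, -1.5, -4.2]
grip_width: 0.367
```

```bash
python3 f.py;python3 - <<'E'
from h import *
s,p,R=st();print(p,tab(1.0)+[0,0,-25])
cv2.imwrite('pics/s7.png',capture('scene')[60:330,190:490,::-1].repeat(2,0).repeat(2,1))
E
```

```text
tool F [ 4.3 -0.7 10.1] tool M [ 0.19 -1.65 -0.13] hinge [-68.9   0.3 148.2] grip 31.33945931811293 rv [-0.001  0.513  0.001] q 2.093 -1.41 15.5
[503.86976935 156.07626983 268.8481693 ] [501.35427666 155.99891882 265.33967338]
```

View pics/s7.png

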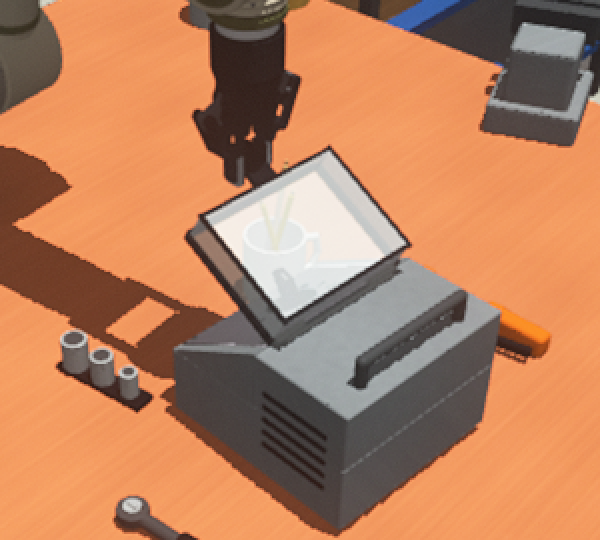

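Cover follows at about 1.0 rad. Continue downward.

>>> jog_arm(
  increments=[
    {"rx": 0, "ry": 0, "rz": 0, "x": 19, "y": 0, "z": -12, "hand": 20},
    {"rx": 0, "ry": 0, "rz": 0, "x": 19, "y": 0, "z": -12, "hand": 20},
    {"rx": 0, "ry": 0, "rz": 0, "x": 21, "y": 0.1, "z": -7, "hand": 20},
    {"rx": 0, "ry": 0, "rz": 0, "x": 21, "y": 0.1, "z": -7, "hand": 20},
  ],
)

```text
time_s: 16.05
eef_pos: [466.3, 159.3, 188.2]
ee_rot: [0.709, 0.028, 0.704, -0.028]
force: [6.8, -2.4, 0.2]
grip_width: 0.37
```

```bash
python3 f.py;python3 - <<'E'
from h import *
s,p,R=st();print(p)
rows([tab(q)+[0,0,-24] for q in (.25,.1,0)],[rdown(0)]*3,[2,2,2],20)
E
```

```text
tool F [-0.1 -1.9  7. ] tool M [ 0.06 -1.2  -0.3 ] hinge [-141.9    0.5   97.2] grip 31.612184590617705 rv [-0.002  0.516  0.001] q 2.092 -1.4 16.05
[466.33481331 159.30632383 188.212075  ]
{"rx":0.001,"ry":0.004,"rz":-0,"x":22.8,"y":-0.3,"z":-3.6,"hand":20},{"rx":0.001,"ry":0.003,"rz":-0,"x":22.9,"y":-0.2,"z":-3.5,"hand":20},--
{"rx":-0,"ry":0,"rz":-0,"x":13.3,"y":-0,"z":1.6,"hand":20},{"rx":-0,"ry":0,"rz":-0,"x":13.2,"y":-0,"z":1.6,"hand":20},--
{"rx":-0,"ry":0,"rz":-0,"x":8.7,"y":-0,"z":2.2,"hand":20},{"rx":-0,"ry":0,"rz":-0,"x":8.6,"y":-0,"z":2.2,"hand":20},--
```

>>> jog_arm(
  increments=[
    {"rx": 0, "ry": 0, "rz": 0, "x": 22, "y": 0, "z": -3, "hand": 20},
    {"rx": 0, "ry": 0, "rz": 0, "x": 22, "y": 0, "z": -2, "hand": 20},
    {"rx": 0, "ry": 0, "rz": 0, "x": 13, "y": 0, "z": 1.5, "hand": 20},
    {"rx": 0, "ry": 0, "rz": 0, "x": 13, "y": 0, "z": 1.5, "hand": 20},
  ],
)

```text
time_s: 16.55
eef_pos: [465.0, 159.4, 117.3]
ee_rot: [0.709, 0.028, 0.704, -0.028]
force: [7.2, -0.2, 3.1]
grip_width: 0.373
```

>>> jog_arm(
  increments=[
    {"rx": 0, "ry": 0, "rz": 0, "x": 8, "y": 0, "z": 2, "hand": 20},
    {"rx": 0, "ry": 0, "rz": 0, "x": 8, "y": 0, "z": 2, "hand": 20},
    {"rx": 0, "ry": 0, "rz": 0, "x": 0, "y": 0, "z": 0, "hand": 20},
  ],
)

```text
time_s: 16.92
eef_pos: [468.5, 159.1, 100.4]
ee_rot: [0.708, 0.028, 0.705, -0.028]
force: [7.4, 1.1, 1.2]
grip_width: 0.366
```

```bash
python3 f.py
```

```text
tool F [-1.2  1.7  7.3] tool M [ 0.19 -1.28  0.25] hinge [-183.9    0.4   20.1] grip 31.239784364014024 rv [-0.001  0.519  0.001] q 2.093 -1.4 16.925
```

>>> jog_arm(
  increments=[
    {"rx": 0, "ry": 0, "rz": 0, "x": 1.5, "y": 0, "z": 0, "hand": 20},
    {"rx": 0, "ry": 0, "rz": 0, "x": 0, "y": 0, "z": 0, "hand": 20},
  ],
)

```text
time_s: 17.18
eef_pos: [468.7, 159.1, 99.9]
ee_rot: [0.709, 0.028, 0.705, -0.028]
force: [5.4, -1.0, 8.3]
grip_width: 0.369
```

>>> jog_arm(
  increments=[
    {"rx": 0, "ry": 0, "rz": 0, "x": 1, "y": 0, "z": 0, "hand": 20},
    {"rx": 0, "ry": 0, "rz": 0, "x": 0, "y": 0, "z": 0, "hand": 20},
  ],
)

```text
time_s: 17.42
eef_pos: [468.7, 159.1, 99.7]
ee_rot: [0.709, 0.028, 0.704, -0.028]
force: [1.4, -0.4, 16.5]
grip_width: 0.366
```

>>> jog_arm(
  increments=[
    {"rx": 0, "ry": 0, "rz": 0, "x": 0.5, "y": 0, "z": 0, "hand": 60},
    {"rx": 0, "ry": 0, "rz": 0, "x": 0, "y": 0, "z": 0, "hand": 70},
    {"rx": 0, "ry": 0, "rz": 0, "x": 0, "y": 0, "z": 0, "hand": 70},
    {"rx": 0, "ry": 0, "rz": 0, "x": -25, "y": 0, "z": 0, "hand": 70},
    {"rx": 0, "ry": 0, "rz": 0, "x": -35, "y": 0, "z": 0, "hand": 70},
  ],
)

```text
time_s: 18.05
eef_pos: [465.9, 158.8, 156.8]
ee_rot: [0.706, 0.027, 0.707, -0.028]
force: [0.6, 0.3, 0.7]
grip_width: 0.819
```

>>> jog_arm(
  increments=[
    {"rx": 0, "ry": 0, "rz": 0, "x": -40, "y": 0, "z": -10, "hand": 60},
    {"rx": 0, "ry": 0, "rz": 0, "x": -40, "y": 0, "z": -40, "hand": 20},
    {"rx": 0, "ry": 0, "rz": 0, "x": -20, "y": 0, "z": -40, "hand": 0},
    {"rx": 0, "ry": 0, "rz": 0, "x": 0, "y": 0, "z": -30, "hand": 0},
    {"rx": 0, "ry": 0, "rz": 0, "x": 0, "y": 0, "z": 0, "hand": 0},
  ],
)

```text
time_s: 18.68
eef_pos: [345.8, 168.5, 257.1]
ee_rot: [0.707, 0.027, 0.706, -0.027]
force: [1.0, 0.1, 0.8]
grip_width: 0.003
```

```bash
python3 f.py;python3 - <<'E'
from h import *
for n in('scene','top'):cv2.imwrite(f'pics/{n}9.png',capture(n)[:,:,::-1])
a=cv2.imread("pics/top9.png")[125:345,175:420]
b=cv2.imread("pics/top0.png")[125:345,175:420]
cv2.imwrite("pics/cmp.png",np.hstack([cv2.resize(x,None,fx=1.6,fy=1.6,interpolation=cv2.INTER_CUBIC) for x in(b,a)]))
a=cv2.imread("pics/scene9.png")[130:330,210:470]
b=cv2.imread("pics/scene0.png")[130:330,210:470]
cv2.imwrite("pics/cmps.png",np.hstack([cv2.resize(x,None,fx=1.5,fy=1.5,interpolation=cv2.INTER_CUBIC) for x in(b,a)]))
d=cv2.absdiff(a,b).max(2);ys,xs=np.where(d>60);print(len(ys),(d[:,150:]>60).sum())
E
```

```text
tool F [-0.8  0.2  1. ] tool M [ 0.03 -0.04  0.05] hinge [-2.121e+02  1.000e-01  2.173e+02] grip 0.2710914798394942 rv [-0.003  0.523  0.   ] q 2.091 -1.35 18.675
2203 0
```

View pics/cmp.png

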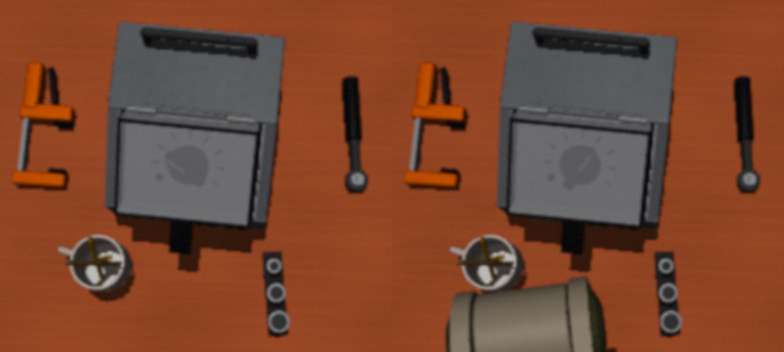

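View pics/cmps.png

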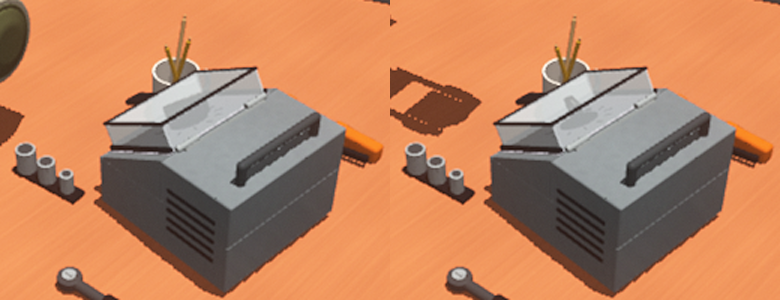

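Run:
```python
from h import *
for n,(y0,y1,x0,x1) in(('scene',(175,250,270,390)),('top',(235,290,240,345))):
    a,b=[cv2.cvtColor(cv2.imread(f'pics/{n}{k}.png')[y0:y1,x0:x1],cv2.COLOR_BGR2GRAY).astype(np.float32) for k in(0,9)]
    print(n,cv2.phaseCorrelate(a,b),(abs(a-b)>25).sum())
    d=abs(a-b);print(np.argwhere(d>25)[:,::-1][::8].tolist())
```

```text
scene ((0.01665924817811515, 0.518729875085775), 0.9601510863833957) 118
[[72, 17], [75, 18], [70, 19], [59, 20], [69, 20], [59, 21], [72, 21], [55, 23], [52, 25], [52, 26], [52, 27], [51, 28], [51, 29], [51, 30], [53, 31]]
top ((0.007823487504460047, 0.051758320351741105), 0.980353859618858) 0
[]
```

```bash
python3 -c "
from rig import *
print(finish_job())"
```

```text
the job is handed in; nothing more can be done
None
```

The charger is set: I lifted the cover by its tab to about 1.9 rad and turned the selector three clicks clockwise, from click 2 to click 5. I then let the selector go and shut the cover again. The job was handed in at about 19 s of the 72 s allowed; no verdict was reported.

- **Selector:** the gripper's measured angle at release was 2.615 rad, against a target of 2.618. The wrist and top pictures taken after letting go show the nose at the fifth mark.
- **Cover:** it resisted with about 16 N when pressed down on its stop. The before-and-after pictures of the cover match to within about a pixel. The scene view showed a 0.5-pixel shift, which I put down to the turned selector seen through the cover.
- **Bystanders:** the mug, clamp, ratchet and sockets look to be where they started.
- **Arm:** it stands clear, with about 1 N on the wrist sensor (noise level), touching nothing.

No check failed. The first batch of move calls was refused because each row needs all seven keys; the arm did not move, and I sent them again in full.

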